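# Lock the castle nut of a seed-art press

## Task

Push the nut's red-tipped bar clockwise to tighten the castle nut of the little seed-mosaic press until its clear plate is down on the mosaic, then a little further to the first slot that lines up with the brass keeper pin, and stop there. Then swing the orange eccentric's lever clockwise as far as it goes, so that its lobe drives the pin home through that slot and stays bearing on it. Leave the jar, the glue bottle and the candle where they are, and end with your hands off the press.

Things in the scene. Friction and masses are not known exactly. Their poses are not given: they have to be found in the camera images.
- press: round wooden press base, 280 mm across, 16 mm thick, fixed; on it a brown mosaic dial (120 mm across, top at 28 mm) and above that a clear plate (106 mm across, top 44 mm above the desk at nut = 0). Origin: centre of the base at desk height, on the axis of nut and stud; z up. Yaw within 0.2 rad of 0.
- bracket: fixed stud (28 mm across, top at 84 mm, on the press axis) with cross hole, pin guide (38 to 63 mm from the stud axis, 67 mm high) and aluminium pedestal of the eccentric (64 to 126 mm out, 48 mm wide, 47 mm high). Origin on the stud axis at desk height, z up; +y runs from the stud along the pin to the eccentric. Yaw differs from the press's by up to 0.45 rad.
- nut (a joint): castle nut's turn, rad, grows clockwise from above (tightening), 0 to 2.8; stays where left; friction 0.35 N m + 0.1 per rad; sinks 3 mm per rad. At 1.30 the plate meets the mosaic (tight; its soft facing then gives). A slot lines up at 1.85 - (bracket yaw - press yaw): always the first past 1.30. The 6 mm pin passes a 12 mm slot within 0.1 rad. Six slots, 60 deg apart.
- nut_crown (a point): centre of the castle nut's crown (54 mm across, slots 16 mm deep, open upward), on the press axis, 64 mm above the desk at nut = 0. Turns with the nut: the two facing slots to line up with bracket y lie along its y axis; z is up.
- nut_bar_end (a point): centre of the red ball (22 mm) ending the nut's push bar, 94 mm from the nut's axis, 66 mm above the desk at nut = 0. The bar is round, 12 mm thick, level and radial from 48 to 92 mm from the axis, with free space below it down to the base (16 mm high), or the plate within 53 mm of the axis. It turns clockwise on the side of the stud away from the bracket.
- pin (a joint): travel of the brass keeper pin towards the stud, m: 0 withdrawn (tip just outside the crown), 0.018 fully driven by the eccentric; past 0.0155 the tip is in the stud's hole. A spring of 4 to 6 N pushes it back out, so it stays in only while the eccentric's lobe bears on it. The crown stops it if no slot is in line.
- cam (a joint): turn of the orange eccentric, rad, grows clockwise from above; starts 0 to 0.4, its lobe meets the pin's tail at about 0.5, pin fully driven at 2.35 (dead centre), stop at 2.5. Friction 0.14 N m: it stays where left.
- cam_axis (a point): point on the eccentric's vertical turning axis at its lever's height, 75 mm above the desk, 88 mm from the stud axis along bracket +y. The orange disc below is 48 mm across, 14 mm off-centre, its top 66 mm above the desk.
- cam_lever_end (a point): centre of the orange ball (20 mm) ending the eccentric's black lever, 64 mm from the cam axis, 75 mm above the desk. The lever is a level round bar 12 mm thick, clear of the disc beyond 15 mm from the axis; 22 mm free over the pedestal. At cam = 0 it points 2.87 rad counter-clockwise from bracket +x and swings clockwise over the side away from the stud.
- jar: loose closed glass jar of seeds with steel lid, 72 mm across, 97 mm high; origin centre of its underside; leave alone
- glue: loose green glue bottle, 52 mm across, 150 mm high; origin centre of its underside; leave alone
- candle: loose white candle on a small dish, 92 mm across, 52 mm high; origin centre of its underside; leave alone

How it is judged:
By the outcome, as a careful person would: the job done as asked, in the order asked, and still so for the second after the job is handed in, with the robot touching nothing.
It also fails if it takes over 48 s, if anything falls off the work surface, if the arm or the gripper's body presses on something with over 40 N, if the wrist force passes 120 N, or if a joint passes its speed limit or range.

## Robot

A 7-joint arm with a two-finger parallel gripper is mounted at the origin on the work surface. World frame = base frame: x ahead of the robot, y to its left, z up, the work surface at z = 0. Lengths are in m, angles in rad, forces in N, time in s.
With the tool pointing down it reaches from about 0.35 to 0.9 m from the base axis. Payload 8.1 kg.
Tool frame: the origin (TCP) lies at the centre of the arm's flange, where the gripper is bolted on; the fingertips stand 178 mm ahead of it and the grasp point (between the pads) lies 159 mm ahead of it; z points along the fingers, y is the line along which they close (so a half turn about z gives the same grasp; the last joint's range is limited). The gripper opens to 92 mm and grips with 3 to 60 N. Pads are 19 mm wide; open, the fingers measure 130 mm over their backs; the gripper's body (75 mm by 190 mm) begins 47 mm behind the grasp point.
Start: joints at [1.18, 0.434, 0.025, 1.573, -0.012, 1.134, -0.075], TCP at [0.177, -0.599, 0.405] pointing down, gripper open.
Joint ranges: [-2.62, 2.62], [-0.44, 2.09], [-1.27, 1.32], [0.08, 2.57], [-1.32, 4.46], [0.12, 2], [-2.74, 2.74]. Speed limits (rad/s): [2.22, 2.22, 3.01, 3.01, 3.14, 3.14, 3.14].

## Interface

Orientations are given as a rotation vector (axis times angle).
In Python, from cell import arm gives the robot as it stands. The module is installed in compiled form; this text tells all that it offers.
- The arm moves only by the shell command python3 -m inch 'ROWS' [FORCE]. ROWS is text: rows parted by semicolons, each of 5 numbers parted by spaces: the shift along the tool's x, y, z in m, then the turn about the tool's z in rad, then the finger opening in m, from 0 to 0.0918. In form: x y z roll fingers; .... A call has 1 to 5 rows; each row is the pose to reach, as a shift and turn from the pose commanded when the call began, along the tool's axes at that moment; what a row does not reach only later rows make up. A row lasts 1/10 s, in which the tool goes at most 50 mm and 8.59 degrees, less where a joint would pass 70% of its speed; a pose out of reach is approached as far as the arm can. A call with a gripper value outside its range is refused whole. The fingers move at their own pace and stop on an object; FORCE is the grip in N (left out, the last holds). Time passes only in rows, so rows that repeat a pose let the fingers close. It gives the time, the measured TCP pose, the force, the opening and the grip force at its end, in the units of the state.
- arm.observe(): the state, without advancing time (a new reading comes with each control period).
- arm.get_image(name): name is "scene" or "top" or "wrist"; returns the picture (400x640x3 uint8, red, green, blue); there is no depth.
- arm.get_calibration(name): a dict with "intrinsics" (3x3 intrinsics, pixels), "pose" (4x4, takes a point from camera to world coordinates). Camera axes: x right, y up, looking along -z (the intrinsics and any distortion apply to the point x, -y, -z); pixel columns grow to the right and rows downward; lengths in m; the calibration is good to about 2 mm. A picture is of the moment at which its call begins: read the wrist's pose just before it. get_calibration takes no time and is no camera call; for the wrist camera it gives the pose at the moment of the call.
- arm.sign_off(): hands the job in; it is judged then, once.
Trained networks look in the newest picture that a camera, given by its name, has taken for a name from the list of things; names that differ only in an ending like _2 or _b are one class to them, and where a whole thing is asked for, a point or a joint stands for the part that bears it (a point fixed in the world has none). Each returns a list of dicts, best first, with "conf" (0 to 1); they miss things now and then, are a little off and sometimes report something else, mostly with a low value. They report only what shows in the picture. A call takes as long as a camera call.
- arm.look_for(camera, query): "point" ([row, column] in pixels, amid what is visible of it).
- arm.silhouettes(camera, query): "region" (400x640 bool, what is visible of it) and "point" ([row, column] in pixels, amid what is visible of it).
- arm.place_of(camera, query): "point" ([row, column] in pixels: a listed point, or the origin of a listed thing).
The state is a dict: "clock": time; "joints": joint angles; "dq": joint speeds; "joint_efforts": joint torques, N m; "position": TCP position; "ee_rot": TCP orientation; "force": force on the tool from outside, world axes, zero at the start; "ft_torque": the same for the moment, N m; "width": opening from 0.0 (shut) to 1.0 (fully open); "gripper_force": force on a finger pad.
Only numpy, scipy, OpenCV 4.12 (cv2) and the standard library are available. Lean on these libraries where they do the work, as an engineer would, in place of code of your own. Each camera call takes 0.05 s, during which the arm holds its last target. There are 200 camera calls.

## Working session

There is one attempt and no reset: what is moved stays moved. The work goes in short steps, Python scripts to look and compute and a shell command to move; the robot and the scene stay as the last step left them, time stands still between calls to the robot, and variables do not carry over. Pictures are saved under pics/ and viewed, at most 10 in all, crops included, and the job is handed in when it is done.

```bash
mkdir -p pics; cat > h.py <<'E'
import numpy as np, cv2
from cell import arm
from scipy.spatial.transform import Rotation as R
def ray(cam,pt,z):
    c=arm.get_calibration(cam);K=np.array(c["intrinsics"]);T=np.array(c["pose"])
    d=np.linalg.solve(K,[pt[1],pt[0],1]);d=T[:3,:3]@[d[0],-d[1],-d[2]];o=T[:3,3]
    return o+d*(z-o[2])/d[2]
def px(cam,p):
    c=arm.get_calibration(cam);K=np.array(c["intrinsics"]);T=np.array(c["pose"])
    q=T[:3,:3].T@(np.array(p)-T[:3,3]);q=K@[q[0],-q[1],-q[2]];return q[1]/q[2],q[0]/q[2]
def save(cam,n):
    im=arm.get_image(cam);cv2.imwrite("pics/"+n+".png",im[:,:,::-1]);return im
E
python3 - <<'E'
from h import *
np.set_printoptions(precision=4,suppress=True)
s=arm.observe();print(s["clock"],s["position"],s["ee_rot"],s["force"])
Z=dict(nut_crown=.064,nut_bar_end=.066,cam_axis=.075,cam_lever_end=.075,press=0,bracket=0,jar=0,glue=0,candle=0)
for c in ("top","scene"):
    save(c,c+"0")
    print(c,arm.get_calibration(c)["pose"][:3])
    for n,z in Z.items():
        for d in arm.place_of(c,n)[:2]: print(n,round(d["conf"],2),np.round(d["point"],1),ray(c,d["point"],z)[:2])
E
```

```text
0.0 [ 0.1773 -0.5991  0.404 ] [-3.1076 -0.4501  0.0006] [ 0.4309 -0.4203 -0.2423]
top [[-0.0246  0.9942 -0.1044  0.4129]
 [-0.9993 -0.0216  0.0303  0.0129]
 [ 0.0278  0.1051  0.9941  1.1293]]
nut_crown 0.67 [191.8 349. ] [ 0.5235 -0.0888]
nut_bar_end 0.82 [160.2 367.9] [ 0.599  -0.1367]
nut_bar_end 0.75 [200.6 167.7] [0.5117 0.3415]
cam_axis 0.57 [171.4 315.3] [ 0.5729 -0.0088]
cam_lever_end 0.84 [185.4 296.2] [0.5403 0.0372]
press 0.85 [193.6 345.2] [ 0.5257 -0.085 ]
bracket 0.56 [192.3 346. ] [ 0.529  -0.0872]
bracket 0.22 [201. 164.] [0.517 0.371]
jar 0.92 [195.3 458.4] [ 0.515  -0.3751]
candle 0.89 [150.6 434. ] [ 0.6323 -0.3182]
scene [[-0.7333 -0.5363  0.4178  1.0252]
 [ 0.6798 -0.5727  0.4581  0.5298]
 [-0.0064  0.62    0.7846  0.999 ]]
nut_crown 0.57 [184.4 302.4] [ 0.5333 -0.0853]
nut_bar_end 0.74 [189.9 270. ] [ 0.6109 -0.1292]
nut_bar_end 0.29 [195.8 306.6] [ 0.5524 -0.0465]
cam_lever_end 0.91 [211.8 330.5] [0.5471 0.0403]
press 0.86 [198.6 310.1] [ 0.5184 -0.0729]
bracket 0.55 [196.1 300.8] [ 0.5317 -0.0978]
jar 0.84 [144.9 247.9] [ 0.5175 -0.3664]
glue 0.8 [302.6 426.4] [0.527  0.3538]
glue 0.67 [196.6 304.1] [ 0.5261 -0.09  ]
candle 0.82 [174.2 224.1] [ 0.6435 -0.3165]
```

View pics/top0.png

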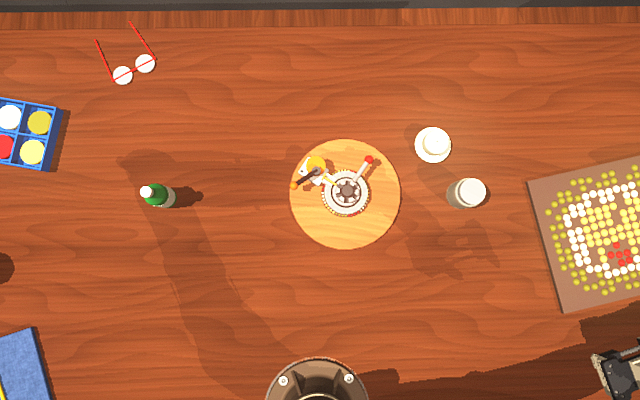

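View pics/scene0.png

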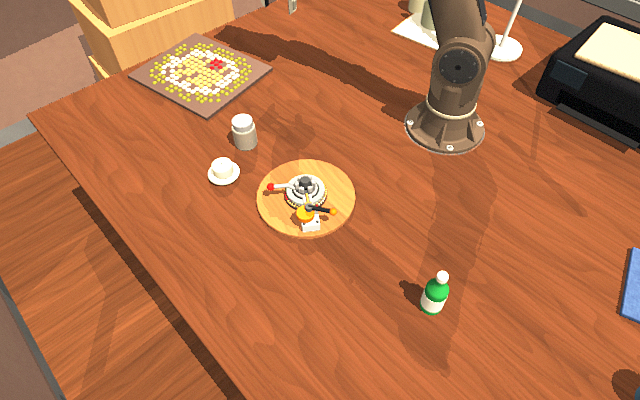

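```bash
cat >> h.py <<'E'
def rows(wps):
    """wps: world (x,y,z,yaw change) of TCP -> shift in tool axes from measured pose"""
    s=arm.observe();M=R.from_rotvec(s["ee_rot"]).as_matrix()
    for w in wps: print(np.round(M.T@(np.array(w[:3])-s["position"]),3),"roll",round(-w[3],3))
E
python3 - <<'E'
from h import *
np.set_printoptions(precision=4,suppress=True)
s=arm.observe();M=R.from_rotvec(s["ee_rot"]).as_matrix();print(M)
T=np.array(arm.get_calibration("wrist")["pose"]);print(M.T@(T[:3,3]-s["position"]),M.T@T[:3,:3]);print(arm.get_calibration("wrist")["intrinsics"])
rows([(.52,-.09,.42,0)])
E
```

```text
[[ 0.9589  0.2838  0.    ]
 [ 0.2838 -0.9589 -0.0001]
 [-0.      0.0001 -1.    ]]
[ 0.0804 -0.0004  0.0196] [[ 0.0003  0.9532  0.3022]
 [ 1.     -0.0006  0.0009]
 [ 0.0011  0.3022 -0.9532]]
[[355.0519   0.     319.2997]
 [  0.     355.0519 193.438 ]
 [  0.       0.       1.    ]]
[ 0.473 -0.391 -0.015] roll 0
```

```bash
python3 -m inch '0.035 -0.033 0.006 0 0.0; 0.07 -0.066 0.012 0 0.0; 0.105 -0.099 0.018 0 0.0; 0.14 -0.132 0.024 0 0.0; 0.175 -0.165 0.03 0 0.0' 20
python3 -m inch '0.035 -0.033 0.006 0 0.0; 0.07 -0.066 0.012 0 0.0; 0.105 -0.099 0.018 0 0.0; 0.14 -0.132 0.024 0 0.0; 0.175 -0.165 0.03 0 0.0'
python3 -m inch '0.035 -0.033 0.006 0 0.0; 0.072 -0.066 0.014 0 0.0; 0.072 -0.066 0.014 0 0.0;0.072 -0.066 0.014 0 0.0'
python3 - <<'E'
from h import *
np.set_printoptions(precision=4,suppress=True)
s=arm.observe();print(s["clock"],s["position"],s["joints"])
im=save("wrist","w1")
Z=dict(nut_crown=.064,nut_bar_end=.066,cam_axis=.075,cam_lever_end=.075,press=0,bracket=0)
for n,z in Z.items():
    for d in arm.place_of("wrist",n)[:2]: print(n,round(d["conf"],2),np.round(d["point"],1),ray("wrist",d["point"],z)[:2])
E
```

```text
clock: 1.5
position: [0.299, -0.3897, 0.3748]
ee_rot: [3.109, 0.45, 0.001]
force: [1.0, 0.2, -0.5]
width: 0.618
gripper_force: 0.0
clock: 2.0
position: [0.42, -0.1818, 0.3449]
ee_rot: [3.109, 0.45, 0.001]
force: [2.3, -0.6, 0.5]
width: 0.179
gripper_force: 0.0
clock: 2.4
position: [0.47, -0.0987, 0.3305]
ee_rot: [-3.108, -0.455, 0.001]
force: [-0.5, -1.3, 0.7]
width: 0.005
gripper_force: 0.0
2.4 [ 0.47   -0.0987  0.3305] [ 0.3045  0.3031 -0.258   1.9937  0.1007  0.8573 -1.2881]
nut_crown 0.31 [ 24.8 442.3] [ 0.6006 -0.143 ]
nut_bar_end 0.93 [ 27.2 441.2] [ 0.5986 -0.1429]
cam_axis 0.84 [  4.1 232.1] [ 0.5733 -0.016 ]
cam_lever_end 0.91 [ 34.8 132.4] [0.5397 0.0391]
press 0.55 [112.2 319.8] [ 0.5218 -0.0856]
bracket 0.62 [112.6 322.4] [ 0.5222 -0.0876]
```

View pics/w1.png

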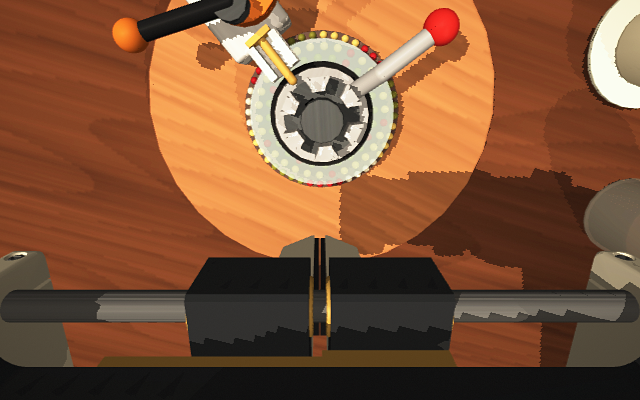

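```bash
python3 -m inch '-0.04 0 0 0 0; -0.04 0 0 0 0; -0.04 0 0 0 0'
cat >> h.py <<'E'
def warp(n,c,z,half=.13,S=600):
    im=arm.get_image("wrist")
    q=[(c[0]+half,c[1]+half),(c[0]+half,c[1]-half),(c[0]-half,c[1]-half),(c[0]-half,c[1]+half)]
    src=np.float32([px("wrist",(x,y,z))[::-1] for x,y in q])
    H=cv2.getPerspectiveTransform(src,np.float32([(0,0),(S,0),(S,S),(0,S)]))
    o=cv2.warpPerspective(im,H,(S,S),flags=cv2.INTER_CUBIC);cv2.imwrite("pics/"+n+".png",o[:,:,::-1]);return o
def meas(N=2):
    Z=dict(nut_crown=.064,nut_bar_end=.066,cam_axis=.075,cam_lever_end=.075,press=0.0,bracket=0)
    for i in range(N):
        arm.get_image("wrist")
        for n,z in Z.items():
            for d in arm.place_of("wrist",n)[:1]: print(n,round(d["conf"],2),np.round(d["point"],1),ray("wrist",d["point"],z)[:2])
E
python3 - <<'E'
from h import *
np.set_printoptions(precision=4,suppress=True)
print(arm.observe()["clock"])
meas()
warp("w2",(.525,-.087),.064,.075)
print(arm.observe()["clock"])
E
```

```text
clock: 3.05
position: [0.4306, -0.112, 0.3309]
ee_rot: [3.109, 0.447, 0.0]
force: [0.8, 0.4, 0.3]
width: 0.008
gripper_force: 0.0
3.05
bracket 0.9 [ 58.2 324. ] [ 0.5267 -0.0861]
bracket 0.91 [ 61.2 323.8] [ 0.5241 -0.0868]
3.8
```

View pics/w2.png

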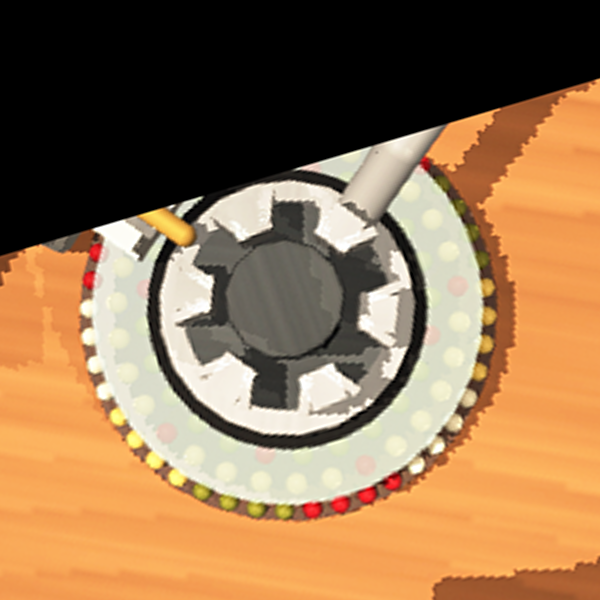

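```bash
python3 -m inch '0.045 0 0 0 0; 0.085 0 0 0 0; 0.085 0 0 0 0;0.085 0 0 0 0'
python3 - <<'E'
from h import *
np.set_printoptions(precision=4,suppress=True)
meas()
warp("w3",(.535,-.067),.064,.11)
print(arm.observe()["clock"])
E
```

```text
clock: 4.2
position: [0.5132, -0.0866, 0.3303]
ee_rot: [-3.108, -0.452, 0.001]
force: [-0.4, -0.6, 0.4]
width: 0.005
gripper_force: 0.0
nut_crown 0.37 [110.9 144.7] [0.5362 0.0441]
nut_bar_end 0.65 [ 98.7 431. ] [ 0.5988 -0.1389]
cam_axis 0.87 [ 85.2 232. ] [ 0.5704 -0.0118]
cam_lever_end 0.83 [110.4 141.4] [0.5386 0.0414]
press 0.86 [163.1 319.7] [ 0.5218 -0.0844]
bracket 0.86 [161.9 322.3] [ 0.5237 -0.0863]
nut_bar_end 0.82 [ 96.3 430.7] [ 0.6013 -0.1379]
cam_axis 0.78 [ 83.8 231.3] [ 0.5721 -0.0107]
cam_lever_end 0.77 [110.7 138.3] [0.5385 0.0438]
press 0.77 [162.3 320.7] [ 0.5235 -0.0846]
bracket 0.97 [162.1 320.2] [ 0.5235 -0.0841]
4.95
```

View pics/w3.png

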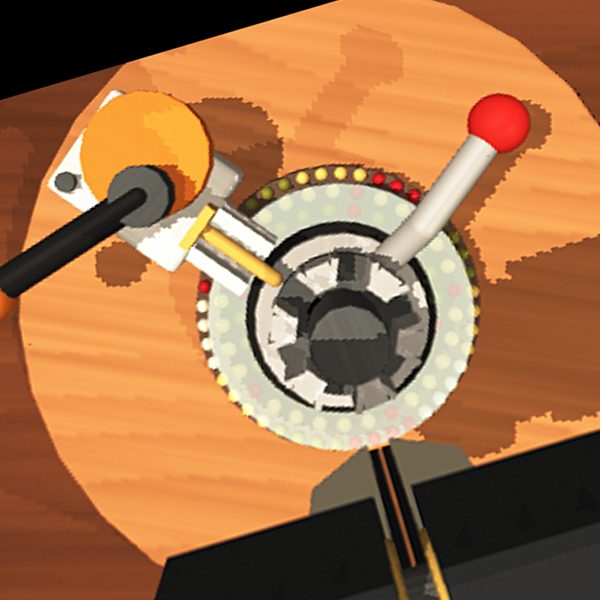

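```bash
cat >> h.py <<'E'
C=np.array([.523,-.086]);A=np.array([.571,-.0112])
def cmd(poses,c=C):
    """poses (theta deg,d,r,z,yaw deg or None): rows in tool frame from measured pose"""
    s=arm.observe();M=R.from_rotvec(s["ee_rot"]).as_matrix();y0=np.arctan2(M[1,0],M[0,0])
    print("yaw",np.degrees(y0).round(1),s["clock"],"f",np.round(s["force"],1))
    for th,d,r,z,yw in poses:
        t=np.radians(th);u=np.array([np.cos(t),np.sin(t)]);v=np.array([-u[1],u[0]])
        p=c+r*u+d*v;y=t if yw is None else np.radians(yw)
        w=M.T@(np.array([*p,z])-s["position"]);dr=-((y-y0+np.pi)%(2*np.pi)-np.pi)
        print("%.3f %.3f %.3f %.3f 0;"%(*w,dr),end=" ")
    print()
E
python3 - <<'E'
from h import *
cmd([(-34,.045,.071,.33,None),(-34,.045,.071,.218,None)])
E
```

```text
yaw 16.5 4.95 f [-0.3 -0.3  0.3]
0.090 0.028 0.001 0.881 0; 0.090 0.028 0.113 0.881 0;
```

```bash
python3 -m inch '0.02 0.006 0 0.147 0; 0.04 0.012 0 0.294 0; 0.06 0.018 0 0.44 0; 0.08 0.024 0 0.587 0; 0.09 0.028 0 0.734 0'
python3 -m inch '0 0 0 0.147 0; 0 0 0.04 0.147 0; 0 0 0.08 0.147 0; 0 0 0.112 0.147 0; 0 0 0.112 0.147 0'
python3 - <<'E'
from h import *
im=save("wrist","w4")
cmd([(-34,.045,.071,.218,None),(-34,.03,.071,.218,None),(-34,.025,.071,.218,None),(-40,.025,.071,.218,None),(-46,.025,.071,.218,None)])
E
```

```text
clock: 5.45
position: [0.6085, -0.088, 0.3305]
ee_rot: [-3.062, 0.703, -0.001]
force: [-0.2, -0.1, 0.2]
width: 0.004
gripper_force: 0.0
clock: 5.95
position: [0.6051, -0.0881, 0.2145]
ee_rot: [3.003, -0.917, -0.012]
force: [-0.5, -0.5, 0.4]
width: 0.009
gripper_force: 0.0
yaw -34.0 6.0 f [ 0.2 -1.2  0.6]
0.001 -0.000 -0.001 0.000 0; 0.001 0.015 -0.001 0.000 0; 0.001 0.020 -0.001 0.000 0; 0.003 0.027 -0.001 0.105 0; 0.004 0.035 -0.001 0.210 0;
```

View pics/w4.png

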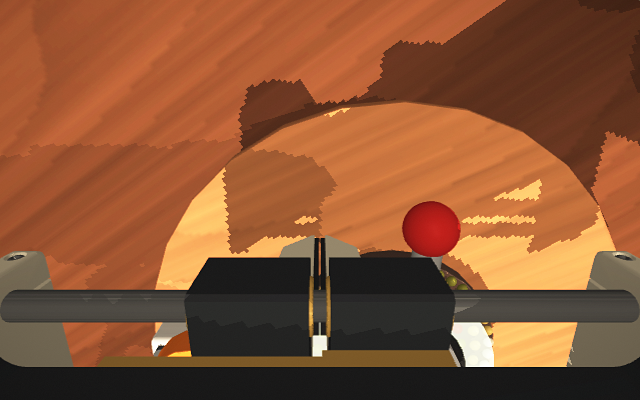

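```bash
python3 -m inch '0.001 0.015 -0.001 0 0; 0.001 0.02 -0.001 0 0; 0.002 0.024 -0.001 0.052 0; 0.003 0.027 -0.001 0.105 0; 0.003 0.027 -0.001 0.105 0'
python3 - <<'E'
from h import *
arm.get_image("wrist")
for d in arm.place_of("wrist","nut_bar_end")[:2]:
    p=ray("wrist",d["point"],.065)[:2]-C; print(d["conf"],d["point"],np.hypot(*p),np.degrees(np.arctan2(p[1],p[0])))
cmd([(t,.025,.071,.218,None) for t in (-46,-52,-58,-64,-70)])
E
```

```text
clock: 6.5
position: [0.5953, -0.1128, 0.2217]
ee_rot: [-2.95, 1.077, -0.006]
force: [3.0, 2.1, -0.7]
width: 0.008
gripper_force: 1.7
0.84 [235.3, 375.9] 0.09197069875419779 -39.14173871857489
yaw -39.9 6.6 f [3.2 2.5 2.6]
0.001 0.009 0.004 0.106 0; 0.002 0.016 0.003 0.210 0; 0.003 0.024 0.003 0.315 0; 0.002 0.032 0.003 0.420 0; 0.001 0.040 0.003 0.524 0;
```

```bash
python3 -m inch '0.001 0.009 0.004 0.106 0; 0.002 0.016 0.003 0.21 0; 0.003 0.024 0.003 0.315 0; 0.002 0.032 0.003 0.42 0; 0.001 0.04 0.003 0.524 0'
python3 - <<'E'
from h import *
cmd([(t,.025,.071,.217,None) for t in (-76,-82,-88,-94,-100)])
E
```

```text
clock: 7.1
position: [0.5704, -0.1433, 0.2175]
ee_rot: [-2.569, 1.804, -0.004]
force: [5.8, 4.6, -4.4]
width: 0.008
gripper_force: 3.4
yaw -70.2 7.1 f [ 5.8  4.6 -4.4]
0.003 0.007 0.001 0.102 0; 0.005 0.015 0.000 0.207 0; 0.005 0.023 0.000 0.311 0; 0.005 0.031 0.000 0.416 0; 0.004 0.039 0.000 0.521 0;
```

```bash
python3 -m inch '0.003 0.007 0.001 0.102 0; 0.005 0.015 0 0.207 0; 0.005 0.023 0 0.311 0; 0.005 0.031 0 0.416 0; 0.004 0.039 0 0.52 0'
python3 - <<'E'
from h import *
arm.get_image("wrist")
for d in arm.place_of("wrist","nut_bar_end")[:1]:
    p=ray("wrist",d["point"],.062)[:2]-C; print(d["conf"],d["point"],np.hypot(*p),np.degrees(np.arctan2(p[1],p[0])))
cmd([(t,.025,.071,.216,None) for t in (-105,-110,-115,-120,-125)])
E
```

```text
clock: 7.6
position: [0.5354, -0.1608, 0.2179]
ee_rot: [-2.017, 2.403, -0.004]
force: [8.4, 1.8, -3.8]
width: 0.007
gripper_force: 3.3
0.57 [241.7, 376.6] 0.08971523471017714 -100.66473054609531
yaw -99.9 7.7 f [4.2 1.5 1.8]
0.001 0.006 0.002 0.089 0; 0.003 0.012 0.002 0.177 0; 0.003 0.019 0.002 0.264 0; 0.004 0.025 0.002 0.351 0; 0.003 0.032 0.002 0.438 0;
```

```bash
python3 -m inch '0.001 0.006 0.002 0.089 0; 0.003 0.012 0.002 0.177 0; 0.003 0.019 0.002 0.264 0; 0.004 0.025 0.002 0.351 0; 0.003 0.032 0.002 0.438 0'
python3 - <<'E'
from h import *
cmd([(t,.025,.071,.216,None) for t in (-129,-133,-137,-140,-140)])
E
```

```text
clock: 8.2
position: [0.5035, -0.1588, 0.2157]
ee_rot: [-1.451, 2.783, -0.003]
force: [6.3, -1.7, -5.2]
width: 0.005
gripper_force: 3.6
yaw -124.9 8.2 f [ 6.3 -1.7 -5.2]
0.002 0.006 -0.000 0.071 0; 0.003 0.011 -0.000 0.141 0; 0.004 0.016 -0.000 0.211 0; 0.004 0.020 -0.000 0.263 0; 0.004 0.020 -0.000 0.263 0;
```

```bash
python3 -m inch '0.002 0.006 0 0.071 0; 0.003 0.011 0 0.141 0; 0.004 0.016 0 0.211 0; 0.004 0.02 0 0.263 0; 0.004 0.02 0 0.263 0'
python3 -m inch '0 -0.012 0 0 0; 0 -0.012 -0.05 0 0; 0 -0.012 -0.1 0 0; 0 -0.012 -0.12 0 0'
python3 - <<'E'
from h import *
cmd([(-140,0,.0,.33,None)])
E
```

```text
clock: 8.7
position: [0.4841, -0.1501, 0.2145]
ee_rot: [1.077, -2.95, -0.0]
force: [5.9, 2.0, 1.5]
width: 0.005
gripper_force: 2.6
clock: 9.1
position: [0.4744, -0.1936, 0.2881]
ee_rot: [-1.113, 2.899, 0.026]
force: [0.3, 0.3, -0.2]
width: 0.0
gripper_force: 0.0
yaw -138.0 9.1 f [ 0.3  0.3 -0.2]
-0.110 0.048 -0.037 0.035 0;
```

```bash
python3 -m inch '0 -0.012 -0.12 0 0;0 0 0 0 0; 0 0 0 0 0' 
python3 - <<'E'
from h import *
s=arm.observe();print(np.round(s["joints"],3))
cmd([(-140,0,.0,.33,None)])
E
```

```text
clock: 9.4
position: [0.4751, -0.1896, 0.2841]
ee_rot: [-1.118, 2.9, 0.036]
force: [-0.3, 1.2, 0.2]
width: 0.007
gripper_force: 0.0
[-0.53   0.761  1.31   2.051 -0.909  1.08  -2.741]
yaw -137.9 9.4 f [-0.3  1.2  0.2]
-0.107 0.045 -0.041 0.038 0;
```

```bash
python3 -m inch '0 0 -0.02 -0.14 0; 0 0 -0.04 -0.28 0; 0 0 -0.04 -0.42 0; 0 0 -0.04 -0.56 0; 0 0 -0.04 -0.7 0' 
python3 -m inch '0 0 0 -0.14 0; 0 0 0 -0.28 0; 0 0 0 -0.42 0; 0 0 0 -0.56 0; 0 0 0 -0.7 0' 
python3 - <<'E'
from h import *
s=arm.observe();print(np.round(s["joints"],3))
cmd([(30,0,-.01,.33,None)])
E
```

```text
clock: 9.9
position: [0.4736, -0.1935, 0.3267]
ee_rot: [-2.045, 2.335, 0.006]
force: [0.5, 0.2, -0.3]
width: 0.004
gripper_force: 0.0
clock: 10.4
position: [0.4735, -0.1936, 0.3267]
ee_rot: [-2.723, 1.492, -0.015]
force: [0.2, 0.3, 0.1]
width: 0.002
gripper_force: 0.0
[-0.424  0.479  1.008  2.003 -0.553  0.937 -1.697]
yaw -57.4 10.4 f [0.2 0.3 0.1]
-0.065 -0.090 0.001 -1.526 0;
```

```bash
python3 -m inch '-0.013 -0.018 0 -0.145 0; -0.026 -0.036 0 -0.29 0; -0.039 -0.054 0 -0.435 0; -0.052 -0.072 0 -0.58 0; -0.065 -0.09 0 -0.725 0' 
python3 -m inch '0 0 0 -0.145 0; 0 0 0 -0.29 0; 0 0 0 -0.435 0; 0 0 0 -0.58 0; 0 0 0 -0.725 0' 
python3 -m inch '0 0 0 -0.076 0; 0 0 0 -0.076 0'
python3 - <<'E'
from h import *
s=arm.observe();print(np.round(s["joints"],3))
cmd([(30,0,-.01,.33,None)])
meas()
warp("w5",C,.060,.06)
E
```

```text
clock: 10.9
position: [0.5156, -0.09, 0.3308]
ee_rot: [-3.081, 0.431, -0.035]
force: [-1.5, 0.1, -0.6]
width: 0.007
gripper_force: 0.0
clock: 11.4
position: [0.5154, -0.0909, 0.3308]
ee_rot: [-3.043, -0.692, -0.05]
force: [0.6, -0.5, -0.5]
width: 0.005
gripper_force: 0.0
clock: 11.6
position: [0.5153, -0.091, 0.3308]
ee_rot: [-3.018, -0.799, -0.052]
force: [-0.1, 0.3, -0.7]
width: 0.002
gripper_force: 0.0
[-0.362  0.376  0.59   1.958 -0.313  0.87  -0.657]
yaw 29.7 11.6 f [-0.1  0.3 -0.7]
-0.001 -0.000 0.001 -0.006 0; 
cam_axis 0.6 [ 79.9 262.3] [ 0.5745798  -0.01020282]
cam_lever_end 0.91 [ 89.3 165.4] [0.53832445 0.042187  ]
press 0.66 [175.4 321.9] [ 0.52433117 -0.08209333]
bracket 0.67 [175.9 322.3] [ 0.52412632 -0.08250738]
cam_axis 0.91 [ 83.4 263.5] [ 0.57298623 -0.01109458]
cam_lever_end 0.88 [ 88.1 168.7] [0.53996431 0.04109278]
press 0.94 [177.1 321.8] [ 0.52299045 -0.08247945]
bracket 0.55 [177.6 324.2] [ 0.52367118 -0.08460649]
```

View pics/w5.png

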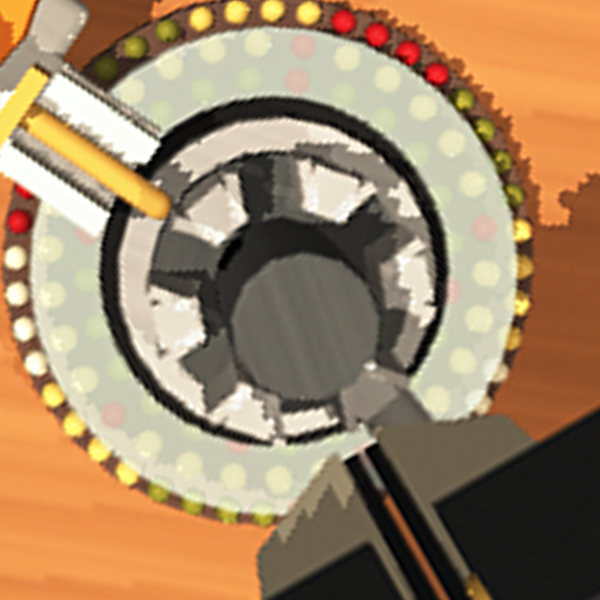

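```bash
python3 -m inch '-0.045 0 0 0 0; -0.068 0 0 0 0; -0.068 0 0 0 0;-0.068 0 0 0 0'
cat >> h.py <<'E'
def slots(n,z=.058,c0=C,half=.075,S=600):
    o=warp(n,c0,z,half,S);k=S/2/half
    hsv=cv2.cvtColor(o,cv2.COLOR_RGB2HSV)
    g=cv2.cvtColor(o,cv2.COLOR_RGB2GRAY)
    # black ring under nut: circle for centre
    gold=((hsv[...,0]>15)&(hsv[...,0]<28)&(hsv[...,1]>150)&(hsv[...,2]>150)).astype(np.uint8)
    best=None
    for cx in np.arange(S/2-24,S/2+25,4):
        for cy in np.arange(S/2-24,S/2+25,4):
            a=np.radians(np.arange(0,360,2));r=np.arange(19,26)*.001*k
            X=cx-np.outer(r,np.sin(a));Y=cy-np.outer(r,np.cos(a))
            p=cv2.remap(g,X.astype(np.float32),Y.astype(np.float32),cv2.INTER_LINEAR).mean(0)
            f=(p*np.exp(-6j*a)).mean()
            if best is None or abs(f)>best[0]: best=(abs(f),cx,cy,np.degrees(np.angle(-f.conj()))/6%60)
    # gold pin: slots dark -> minimum phase
    print("slot mod60 %.1f centre"%best[3],c0+[(S/2-best[2])/k,(S/2-best[1])/k],"amp",best[0])
    nl,lab,st,ce=cv2.connectedComponentsWithStats(gold)
    for i in np.argsort(-st[1:,4])[:4]+1:
        ys,xs=np.nonzero(lab==i);e=np.linalg.eigh(np.cov(xs,ys));v=e[1][:,1]
        print(st[i],"ang %.1f"%(np.degrees(np.arctan2(-v[0],-v[1]))%180),"ratio",np.sqrt(e[0]))
    return o
E
python3 - <<'E'
from h import *
slots("w6")
meas(2)
E
```

```text
clock: 12.75
position: [0.4566, -0.1232, 0.3281]
ee_rot: [-3.018, -0.796, -0.054]
force: [-0.3, -0.1, 0.3]
width: 0.007
gripper_force: 0.0
slot mod60 10.6 centre [ 0.525 -0.083] amp 47.39446530237788
[  75  145  118   88 2873] ang 55.2 ratio [ 6.22711219 38.03614197]
[ 39 120  50  54 794] ang 140.8 ratio [ 4.38359474 15.79400372]
[485 288  16  17 193] ang 155.6 ratio [4.17005473 4.53207126]
[223  88  19  18 188] ang 127.0 ratio [4.58336112 5.42411343]
nut_bar_end 0.9 [228.4 343.4] [ 0.45286519 -0.14121649]
bracket 0.55 [ 98.  326.2] [ 0.52609713 -0.08478392]
nut_bar_end 0.63 [227.4 344.4] [ 0.45305864 -0.14185164]
bracket 0.57 [ 97.4 324.7] [ 0.52563919 -0.08367225]
```

View pics/w6.png

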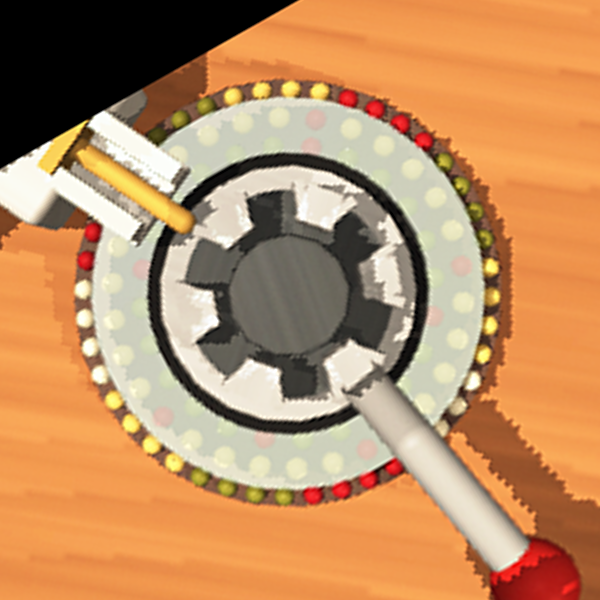

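```bash
cat >> h.py <<'E'
C=np.array([.525,-.0838])
def cmdt(poses,c=C,fold=180):
    """fingertip poses (theta,d,r,ztip,yaw)"""
    s=arm.observe();M=R.from_rotvec(s["ee_rot"]).as_matrix();y0=np.arctan2(M[1,0],M[0,0])
    tip=s["position"]+M[:,2]*.178
    print("yaw",np.degrees(y0).round(1),s["clock"],"f",np.round(s["force"],1),"tip",tip.round(3),"j7",s["joints"][[2,6]].round(2),"tilt",M[:2,2].round(3))
    for th,d,r,z,yw in poses:
        t=np.radians(th);u=np.array([np.cos(t),np.sin(t)]);v=np.array([-u[1],u[0]])
        p=c+r*u+d*v;w=M.T@(np.array([*p,z])-tip);y=np.radians(th+fold if yw is None else yw)
        dr=-((y-y0+np.pi)%(2*np.pi)-np.pi)
        print("%.3f %.3f %.3f %.3f 0;"%(*w,dr),end=" ")
    print()
E
python3 - <<'E'
from h import *
cmdt([(-141,.045,.071,.15,None),(-141,.045,.071,.04,None)])
E
```

```text
yaw 29.6 13.5 f [ 0.7 -0.6  0.5] tip [ 0.461 -0.118  0.15 ] j7 [ 0.61 -0.6 ] tilt [0.027 0.028]
0.010 0.058 -0.000 -0.164 0; 0.006 0.059 0.110 -0.164 0;
```

```bash
python3 -m inch '0.005 0.03 0 -0.08 0; 0.01 0.058 0 -0.16 0; 0.008 0.058 0.04 -0.16 0; 0.007 0.059 0.08 -0.16 0; 0.006 0.059 0.11 -0.16 0'
python3 -m inch '0 0 0 0 0; 0 0 0 0 0'
python3 - <<'E'
from h import *
cmdt([(-141,.03,.071,.04,None)]+[(t,.025,.071,.039,None) for t in (-143,-147,-150,-153)])
E
```

```text
clock: 14.0
position: [0.4935, -0.1684, 0.2155]
ee_rot: [-2.946, -1.036, -0.053]
force: [0.9, -0.1, -0.5]
width: 0.008
gripper_force: 0.0
clock: 14.2
position: [0.4939, -0.1687, 0.2178]
ee_rot: [-2.947, -1.036, -0.053]
force: [0.4, -0.6, 0.8]
width: 0.004
gripper_force: 0.0
yaw 38.7 14.2 f [ 0.4 -0.6  0.8] tip [ 0.499 -0.164  0.04 ] j7 [ 0.46 -0.22] tilt [0.026 0.028]
-0.000 -0.015 0.000 -0.004 0; -0.001 -0.023 0.001 0.030 0; -0.003 -0.028 0.001 0.100 0; -0.003 -0.032 0.001 0.153 0; -0.004 -0.036 0.001 0.205 0;
```

```bash
python3 -m inch '0 -0.015 0 0 0; -0.001 -0.023 0.001 0.03 0; -0.003 -0.028 0.001 0.1 0; -0.003 -0.032 0.001 0.153 0; -0.004 -0.036 0.001 0.205 0'
python3 - <<'E'
from h import *
arm.get_image("wrist")
for d in arm.place_of("wrist","nut_bar_end")[:2]:
    p=ray("wrist",d["point"],.060)[:2]-C; print(d["conf"],d["point"],np.hypot(*p),np.degrees(np.arctan2(p[1],p[0])))
cmdt([(t,.025,.071,.039,None) for t in (-153,-154.5,-155.5)])
E
```

```text
clock: 14.7
position: [0.4695, -0.1442, 0.2184]
ee_rot: [-3.039, -0.724, -0.059]
force: [3.9, -7.0, -4.5]
width: 0.005
gripper_force: 3.5
0.44 [101.6, 269.6] 0.007324708560980507 -42.48946512981157
yaw 26.8 14.8 f [ 3.1 -4.5 -1.8] tip [ 0.475 -0.139  0.04 ] j7 [ 0.52 -0.4 ] tilt [0.032 0.026]
-0.001 -0.002 0.001 -0.003 0; -0.002 -0.003 0.001 0.023 0; -0.002 -0.005 0.001 0.040 0;
```

```bash
python3 -m inch '-0.001 -0.002 0.001 0 0; -0.002 -0.003 0.001 0.02 0; -0.002 -0.003 0.001 0.02 0'
python3 -m inch '0 0.015 0 0 0; 0 0.015 -0.05 0 0; 0 0.015 -0.09 0 0; 0 0.015 -0.12 0 0;0 0.015 -0.12 0 0'
python3 - <<'E'
from h import *
cmdt([(-141,-.006,.068,.15,29)])
slots("w7",z=.058,c0=C)
E
```

```text
clock: 15.1
position: [0.4673, -0.1422, 0.2179]
ee_rot: [-3.046, -0.696, -0.062]
force: [5.0, -3.7, 0.4]
width: 0.005
gripper_force: 3.1
clock: 15.6
position: [0.4694, -0.1595, 0.3396]
ee_rot: [-3.043, -0.697, -0.062]
force: [-0.2, -0.2, -0.3]
width: 0.004
gripper_force: 0.0
yaw 25.8 15.6 f [-0.2 -0.2 -0.3] tip [ 0.476 -0.155  0.162] j7 [ 0.68 -0.56] tilt [0.034 0.027]
0.007 -0.032 0.012 -0.056 0; 
slot mod60 58.2 centre [ 0.523  -0.0818] amp 44.51332020517023
[  81  161  118   88 2768] ang 55.5 ratio [ 5.92785395 38.39151963]
[  43  130   53   61 1025] ang 143.6 ratio [ 4.48757221 19.33335256]
[480 149 120  33 950] ang 80.0 ratio [ 2.80100323 31.9407355 ]
[305  90  19  18 180] ang 135.2 ratio [4.66309359 5.81978764]
```

```bash
python3 -m inch '0.007 -0.032 0 0 0; 0.007 -0.032 0 0 0; 0.007 -0.032 0 0 0'
python3 - <<'E'
from h import *
slots("w8",z=.058,c0=C)
slots("w9",z=.058,c0=C)
cmdt([(-155,.040,.071,.15,25.5)])
E
```

```text
clock: 15.95
position: [0.4604, -0.1255, 0.3353]
ee_rot: [-3.04, -0.701, -0.049]
force: [0.2, -0.3, -0.1]
width: 0.002
gripper_force: 0.0
slot mod60 58.1 centre [ 0.524  -0.0838] amp 46.84020768734505
[  89  152  117   90 2888] ang 55.1 ratio [ 6.25695884 38.6459882 ]
[  52  116   54   67 1151] ang 145.4 ratio [ 4.63430839 20.7685441 ]
[240  93  19  19 183] ang 137.9 ratio [4.63671979 5.69096093]
[269  87  19  19 183] ang 135.5 ratio [4.6810767  5.76857312]
slot mod60 58.2 centre [ 0.524  -0.0838] amp 46.92839872395627
[  86  153  119   90 2912] ang 55.2 ratio [ 6.27188485 38.64229144]
[  51  117   53   67 1156] ang 145.5 ratio [ 4.6503475  20.83326966]
[296  87  21  18 184] ang 120.1 ratio [4.84073607 5.81104231]
[268  88  19  19 179] ang 133.0 ratio [4.56899151 5.69653167]
yaw 25.8 16.05 f [-0.  -0.2  0.6] tip [ 0.465 -0.122  0.158] j7 [ 0.68 -0.63] tilt [0.027 0.028]
-0.002 0.031 0.007 0.006 0;
```

View pics/w8.png

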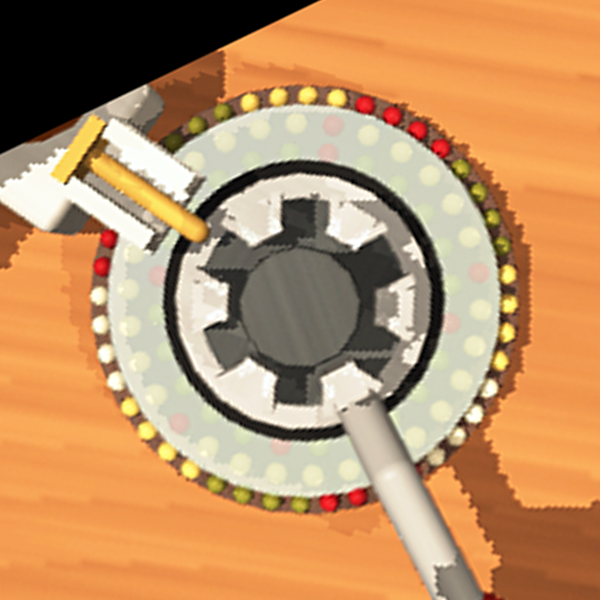

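```bash
python3 -m inch '0.001 0.033 0 0 0; 0.001 0.033 0.04 0 0; 0 0.034 0.08 0 0; -0.003 0.034 0.117 0 0; -0.003 0.034 0.117 0 0'
python3 - <<'E'
from h import *
s=arm.observe();M=R.from_rotvec(s["ee_rot"]).as_matrix();tip=s["position"]+M[:,2]*.178
print(tip)
for p in [(.4734,-.1374,.04),(.472,-.1344,.04)]: print((M.T@(np.array(p)-tip)).round(4))
E
```

```text
clock: 16.55
position: [0.474, -0.155, 0.2146]
ee_rot: [-3.039, -0.695, -0.039]
force: [-0.4, 0.0, 0.9]
width: 0.008
gripper_force: 0.0
[ 0.4774502  -0.14991363  0.03671131]
[ 0.0019 -0.0131 -0.003 ]
[ 0.0019 -0.0164 -0.0029]
```

```bash
python3 -m inch '0.002 -0.009 -0.002 0 0; 0.002 -0.013 -0.003 0 0; 0.002 -0.016 -0.003 0 0; 0.002 -0.0175 -0.003 0 0; 0.002 -0.0175 -0.003 0 0'
python3 - <<'E'
from h import *
s=arm.observe();M=R.from_rotvec(s["ee_rot"]).as_matrix();tip=s["position"]+M[:,2]*.178
print(tip)
for p in [(.4734,-.1374,.04),(.472,-.1344,.04)]: print((M.T@(np.array(p)-tip)).round(4))
E
```

```text
clock: 17.05
position: [0.4712, -0.1391, 0.2236]
ee_rot: [-3.044, -0.699, -0.058]
force: [2.1, -5.9, -0.3]
width: 0.006
gripper_force: 3.0
[ 0.47692485 -0.13461     0.04576187]
[-0.0046  0.001   0.0056]
[-0.0046 -0.0023  0.0056]
```

```bash
python3 -m inch '-0.002 -0.0015 0.003 0 0; -0.002 -0.003 0.003 0.02 0; -0.002 -0.0035 0.003 0.02 0; -0.002 -0.0035 0.003 0.02 0'
python3 - <<'E'
from h import *
s=arm.observe();M=R.from_rotvec(s["ee_rot"]).as_matrix();tip=s["position"]+M[:,2]*.178
print(tip)
for p in [(.4734,-.1374,.04),(.472,-.1344,.04)]: print((M.T@(np.array(p)-tip)).round(4))
E
python3 -m inch '0 0.015 0 0 0; 0 0.015 -0.05 0 0; 0.003 0 -0.09 0 0; 0.007 -0.017 -0.11 0 0;0.007 -0.017 -0.12 0 0'
python3 - <<'E'
from h import *
slots("w10",z=.058,c0=C)
slots("w11",z=.058,c0=C)
E
```

```text
clock: 17.45
position: [0.4684, -0.1371, 0.2208]
ee_rot: [-3.052, -0.668, -0.06]
force: [2.6, -5.9, 1.7]
width: 0.005
gripper_force: 3.7
[ 0.47442681 -0.13272725  0.04299632]
[-0.003   0.0038  0.0028]
[-0.003   0.0005  0.0029]
clock: 17.95
position: [0.4632, -0.1196, 0.3415]
ee_rot: [-3.045, -0.672, -0.056]
force: [0.9, -0.4, -0.4]
width: 0.006
gripper_force: 0.0
slot mod60 55.2 centre [ 0.524  -0.0848] amp 46.21370746405952
[  89  148  119   93 2934] ang 54.8 ratio [ 6.2434097  39.29386249]
[  54  116   54   67 1027] ang 145.3 ratio [ 4.71327507 20.92447376]
[269  84  19  19 194] ang 135.1 ratio [4.75980132 5.80800244]
[297  83  21  18 185] ang 124.0 ratio [4.79673925 6.0013747 ]
slot mod60 55.3 centre [ 0.524  -0.0838] amp 46.9422570919631
[  87  152  119   93 2887] ang 55.0 ratio [ 6.24052114 39.13659054]
[ 52 120  53  66 998] ang 146.0 ratio [ 4.67611928 20.40875146]
[266  89  20  19 190] ang 135.9 ratio [4.706177   5.86379244]
[295  88  21  18 184] ang 123.2 ratio [4.94050039 5.92950665]
```

```bash
cat >> h.py <<'E'
C=np.array([.524,-.084]);A=np.array([.573,-.0115])
E
python3 - <<'E'
from h import *
cmdt([(122,.045,.044,.16,None),(122,.045,.044,.057,None)],c=A,fold=0)
E
```

```text
yaw 24.8 18.05 f [-0.1 -0.1  0.5] tip [ 0.469 -0.116  0.163] j7 [ 0.72 -0.65] tilt [0.03  0.028]
0.088 -0.089 0.007 -1.696 0; 0.084 -0.088 0.110 -1.696 0;
```

```bash
python3 -m inch '0.018 -0.018 0 -0.14 0; 0.036 -0.036 0 -0.28 0; 0.054 -0.054 0 -0.42 0; 0.072 -0.072 0 -0.56 0; 0.088 -0.089 0 -0.7 0'
python3 -m inch '0 0 0 -0.14 0; 0 0 0 -0.28 0; 0 0 0 -0.42 0; 0 0 0 -0.56 0; 0 0 0 -0.7 0'
python3 -m inch '0 0 0 -0.14 0; 0 0 0 -0.28 0; 0 0 0 -0.296 0; 0 0 0 -0.296 0'
python3 - <<'E'
from h import *
cmdt([(122,.045,.044,.16,None),(122,.045,.044,.057,None)],c=A,fold=0)
print(arm.observe()["joints"].round(2))
E
```

```text
clock: 18.55
position: [0.5059, -0.0028, 0.3424]
ee_rot: [-2.639, -1.686, -0.057]
force: [1.0, -0.5, 0.7]
width: 0.006
gripper_force: 0.0
clock: 19.05
position: [0.5055, -0.0041, 0.3423]
ee_rot: [1.905, 2.493, 0.059]
force: [0.3, 0.3, 0.6]
width: 0.005
gripper_force: 0.0
clock: 19.45
position: [0.5054, -0.0039, 0.3427]
ee_rot: [1.526, 2.735, 0.058]
force: [0.2, -0.9, 1.3]
width: -0.0
gripper_force: 0.0
yaw 121.7 19.45 f [ 0.2 -0.9  1.3] tip [0.51  0.001 0.165] j7 [0.28 0.6 ] tilt [0.026 0.028]
-0.000 0.002 0.005 -0.005 0; -0.001 -0.002 0.108 -0.005 0; 
[-0.31  0.3   0.28  1.97 -0.15  0.86  0.6 ]
```

```bash
python3 -m inch '0 0.001 0.04 0 0; -0.001 -0.001 0.08 0 0; -0.001 -0.002 0.108 0 0; -0.001 -0.002 0.108 0 0'
python3 - <<'E'
from h import *
arm.get_image("wrist")
for d in arm.place_of("wrist","cam_lever_end")[:2]:
    p=ray("wrist",d["point"],.075)[:2]-A; print(d["conf"],d["point"],np.hypot(*p),np.degrees(np.arctan2(p[1],p[0])))
cmdt([(122,.03,.044,.057,None)]+[(t,.025,.044,.057,None) for t in (121,116,110,104)],c=A,fold=0)
E
```

```text
clock: 19.85
position: [0.5056, -0.0023, 0.2322]
ee_rot: [1.527, 2.74, 0.053]
force: [0.6, -0.8, 0.9]
width: 0.002
gripper_force: 0.0
0.76 [237.9, 433.8] 0.06137590744542072 118.16273667912802
yaw 121.8 19.95 f [ 0.8  1.1 -0.1] tip [0.512 0.003 0.058] j7 [0.23 0.68] tilt [0.026 0.028]
-0.000 0.014 0.001 -0.004 0; 0.000 0.020 0.001 0.014 0; 0.002 0.024 0.002 0.101 0; 0.004 0.029 0.002 0.206 0; 0.005 0.034 0.002 0.310 0;
```

```bash
python3 -m inch '0 0.014 0.001 0 0; 0 0.02 0.001 0.014 0; 0.002 0.024 0.002 0.1 0; 0.004 0.029 0.002 0.206 0; 0.005 0.034 0.002 0.31 0'
python3 - <<'E'
from h import *
cmdt([(t,.025,.044,.057,None) for t in (97,90,83,76,69)],c=A,fold=0)
E
```

```text
clock: 20.45
position: [0.534, 0.0207, 0.2359]
ee_rot: [1.934, 2.47, 0.062]
force: [-3.0, -0.3, 0.2]
width: 0.008
gripper_force: 1.6
yaw 103.9 20.45 f [-3.  -0.3  0.2] tip [0.539 0.026 0.058] j7 [0.32 0.4 ] tilt [0.028 0.029]
0.002 0.005 0.001 0.120 0; 0.004 0.010 0.001 0.242 0; 0.006 0.016 0.002 0.365 0; 0.006 0.023 0.002 0.487 0; 0.006 0.029 0.002 0.609 0;
```

```bash
python3 -m inch '0.002 0.005 0.001 0.12 0; 0.004 0.01 0.001 0.242 0; 0.006 0.016 0.002 0.365 0; 0.006 0.023 0.002 0.487 0; 0.006 0.029 0.002 0.609 0'
python3 - <<'E'
from h import *
cmdt([(t,.025,.044,.057,None) for t in (62,55,48,41,34)],c=A,fold=0)
E
```

```text
clock: 20.95
position: [0.56, 0.0351, 0.2347]
ee_rot: [-2.579, -1.774, -0.06]
force: [-6.0, 3.0, 0.9]
width: 0.007
gripper_force: 3.3
yaw 69.1 20.95 f [-6.   3.   0.9] tip [0.565 0.041 0.057] j7 [ 0.49 -0.09] tilt [0.025 0.031]
0.001 0.007 -0.000 0.123 0; 0.003 0.013 0.000 0.245 0; 0.004 0.019 0.000 0.368 0; 0.005 0.025 0.000 0.490 0; 0.005 0.031 0.000 0.612 0;
```

```bash
python3 -m inch '0.001 0.007 0 0.123 0; 0.003 0.013 0 0.245 0; 0.004 0.019 0 0.368 0; 0.005 0.025 0 0.49 0; 0.005 0.031 0 0.612 0'
python3 - <<'E'
from h import *
cmdt([(t,.025,.044,.057,None) for t in (28,22,16,10,4)],c=A,fold=0)
E
```

```text
clock: 21.45
position: [0.5914, 0.0308, 0.2352]
ee_rot: [-2.98, -0.915, -0.054]
force: [-1.6, 8.5, -2.3]
width: 0.003
gripper_force: 3.6
yaw 34.1 21.45 f [-1.6  8.5 -2.3] tip [0.596 0.037 0.057] j7 [ 0.66 -0.56] tilt [0.026 0.033]
0.000 0.007 0.000 0.107 0; 0.002 0.012 0.000 0.211 0; 0.003 0.017 0.000 0.316 0; 0.004 0.022 0.000 0.421 0; 0.004 0.027 0.000 0.525 0;
```

```bash
python3 -m inch '0 0.007 0 0.107 0; 0.002 0.012 0 0.211 0; 0.003 0.017 0 0.316 0; 0.004 0.022 0 0.421 0; 0.004 0.027 0 0.525 0'
python3 - <<'E'
from h import *
cmdt([(t,.025,.044,.057,None) for t in (-1,-6,-10,-13,-15)],c=A,fold=0)
arm.get_image("wrist")
for d in arm.place_of("wrist","cam_lever_end")[:2]:
    p=ray("wrist",d["point"],.075)[:2]-A; print(d["conf"],d["point"],np.hypot(*p),np.degrees(np.arctan2(p[1],p[0])))
E
```

```text
clock: 21.95
position: [0.6111, 0.0106, 0.2357]
ee_rot: [-3.107, -0.111, -0.048]
force: [1.6, 7.7, -0.6]
width: 0.006
gripper_force: 3.8
yaw 4.1 21.95 f [ 1.6  7.7 -0.6] tip [0.616 0.016 0.058] j7 [ 0.8  -0.96] tilt [0.03  0.033]
0.001 0.004 0.001 0.088 0; 0.002 0.008 0.001 0.176 0; 0.003 0.011 0.001 0.245 0; 0.004 0.014 0.001 0.298 0; 0.004 0.016 0.001 0.333 0; 
0.6 [230.2, 376.1] 0.06384237605192589 3.1413961663831667
```

```bash
python3 -m inch '0.001 0.004 0.001 0.088 0; 0.002 0.008 0.001 0.176 0; 0.003 0.011 0.001 0.245 0; 0.004 0.014 0.001 0.298 0; 0.004 0.016 0.001 0.298 0'
python3 - <<'E'
from h import *
cmdt([(t,.025,.044,.057,None) for t in (-15,-17,-19)],c=A,fold=0)
arm.get_image("wrist")
for d in arm.place_of("wrist","cam_lever_end")[:2]:
    p=ray("wrist",d["point"],.075)[:2]-A; print(d["conf"],d["point"],np.hypot(*p),np.degrees(np.arctan2(p[1],p[0])))
E
```

```text
clock: 22.55
position: [0.6169, -0.0043, 0.2351]
ee_rot: [-3.084, 0.347, -0.041]
force: [0.1, 16.3, 11.8]
width: 0.003
gripper_force: 8.7
yaw -12.9 22.55 f [ 0.1 16.3 11.8] tip [0.622 0.002 0.057] j7 [ 0.87 -1.17] tilt [0.031 0.035]
-0.000 0.001 0.000 0.038 0; 0.001 0.002 0.000 0.072 0; 0.001 0.004 0.000 0.107 0; 
0.76 [227.8, 374.8] 0.06519465475743438 -13.379874558627465
```

```bash
python3 -m inch '0 0.001 0 0 0; 0 0.002 0 0 0; 0 0.002 0 0 0'
python3 - <<'E'
from h import *
arm.get_image("wrist")
for d in arm.place_of("wrist","cam_lever_end")[:2]:
    p=ray("wrist",d["point"],.075)[:2]-A; print(d["conf"],d["point"],np.hypot(*p),np.degrees(np.arctan2(p[1],p[0])))
E
```

```text
clock: 22.95
position: [0.6167, -0.0047, 0.2352]
ee_rot: [-3.082, 0.341, -0.042]
force: [1.8, 17.4, 9.4]
width: 0.007
gripper_force: 9.0
0.66 [225.7, 375.4] 0.06618321571973992 -13.640685611776805
```

```bash
python3 -m inch '0 -0.015 0 0 0; 0 -0.02 0 0 0; 0 -0.02 -0.04 0 0; 0 -0.02 -0.08 0 0; 0 -0.02 -0.11 0 0'
python3 - <<'E'
from h import *
cmdt([(-13,.03,-.05,.17,None)],fold=0)
E
```

```text
clock: 23.55
position: [0.6159, 0.0053, 0.3463]
ee_rot: [-3.091, 0.352, -0.04]
force: [0.1, -0.3, 0.5]
width: 0.002
gripper_force: 0.0
yaw -13.0 23.55 f [ 0.1 -0.3  0.5] tip [0.621 0.01  0.168] j7 [ 1.   -1.31] tilt [0.029 0.027]
-0.122 0.083 -0.007 -0.000 0;
```

```bash
python3 -m inch '-0.04 0.028 0 0 0; -0.08 0.055 0 0 0; -0.12 0.08 0 0 0; -0.12 0.08 0 0 0; -0.12 0.08 0 0 0'
python3 - <<'E'
from h import *
slots("w12",z=.058,c0=C+[.02,.03],half=.1)
meas(1)
Z=dict(jar=0,glue=0,candle=0)
arm.get_image("top");arm.get_image("scene")
for c in("top","scene"):
  for n in Z:
    for d in arm.place_of(c,n)[:1]: print(c,n,round(d["conf"],2),ray(c,d["point"],0)[:2])
E
```

```text
clock: 24.05
position: [0.4805, -0.0454, 0.3392]
ee_rot: [-3.089, 0.353, -0.038]
force: [0.3, 0.9, 0.9]
width: 0.003
gripper_force: 0.0
slot mod60 56.9 centre [ 0.548      -0.04866667] amp 27.308052249005943
[   24   164   248   160 15142] ang 111.6 ratio [27.11980515 68.61817319]
[  31  412  229   47 4972] ang 84.4 ratio [ 7.65943244 61.33535436]
[  22  361  201   43 1694] ang 80.8 ratio [ 2.6637915  56.35124506]
[ 307  135  129   42 1497] ang 77.6 ratio [ 4.03585974 34.40064781]
nut_bar_end 0.77 [231.2 438.5] [ 0.44086955 -0.1202092 ]
cam_axis 0.76 [ 86.2 252. ] [ 0.57420112 -0.01150956]
press 0.61 [126.5 358. ] [ 0.52349432 -0.07910706]
bracket 0.89 [126.7 364.9] [ 0.5217486  -0.08506476]
top jar 0.7 [ 0.51645166 -0.37909677]
top glue 0.98 [0.51546935 0.37076947]
top candle 0.71 [ 0.64102941 -0.31371049]
scene jar 0.84 [ 0.5118773  -0.38859313]
scene glue 0.92 [0.53437277 0.36339138]
scene candle 0.72 [ 0.64295443 -0.31878092]
```

View pics/w12.png

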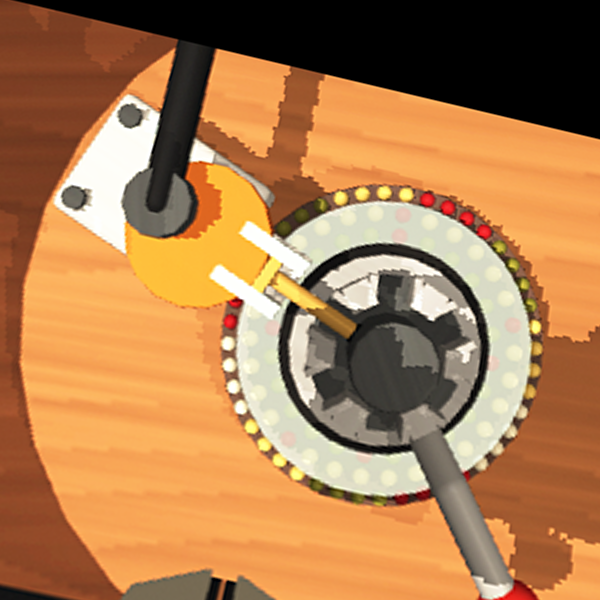

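The picture shows the gold pin tip at (350,328), through the slot and up against the stud. The orange lobe bears on its collar near (265,275), and the lever, pointing up from (160,205), is at its stop. The jar, glue and candle have not moved and the arm is clear.

```bash
python3 -c "
from cell import arm
print(arm.sign_off())"
```

```text
the job is handed in; nothing more can be done
None
```

I tightened the nut to the first slot past tight and swung the eccentric to its stop, so the pin is through the slot with the lobe bearing on it. The jar, glue bottle and candle were not moved, the arm ended clear of the press, and I handed the job in at about 24 s of the 48 s; no verdict came back.

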